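# Lid both grinder cups and hold the speed dial on its third click

### The job

The twin-cup grinder on the worktop stands open: put each black lid onto the cup it fits, fully down and level. Only then turn the grinder's spring-return dial clockwise, past its first two clicks to the third, and keep it there against its spring for at least two seconds. Finish still holding the dial on the third click, with both lids in place, and leave the mug, the salt shaker and the spice jar where they are.

Things in the scene. Friction and masses are not known exactly. Their poses are not given: they have to be found in the camera images.
- big_lid_knob (a point): middle of the knob of the loose large black lid: disc 86 mm across, 6 mm thick; upright round knob on it 24 mm across, 34 mm high; tapered plug below it 70 mm across, 12 mm deep; about 0.07 kg. Stands on its plug, knob up. This point is 17 mm above the disc's top, 23 mm above its underside, 35 mm above the plug's foot; z up. Seated on the large cup when the disc rests on the rim.
- small_lid_knob (a point): middle of the knob of the loose small black lid: disc 64 mm across, 6 mm thick; upright round knob on it 24 mm across, 34 mm high; tapered plug below it 48 mm across, 12 mm deep; about 0.07 kg. Stands on its plug, knob up. This point is 17 mm above the disc's top, 23 mm above its underside, 35 mm above the plug's foot; z up. Seated on the small cup when the disc rests on the rim.
- big_cup_rim (a point): centre of the rim of the large steel cup: open, round, 84 mm outside, mouth 74 mm inside, 70 mm high, fixed on the grinder's low deck behind the console, left or right by chance (cup centres 132 mm apart); rim about 101 mm above the worktop; z up
- small_cup_rim (a point): centre of the rim of the small steel cup: open, round, 62 mm outside, mouth 52 mm inside, 70 mm high, fixed on the grinder's low deck behind the console, left or right by chance (cup centres 132 mm apart); rim about 101 mm above the worktop; z up
- dial_grip (a point): middle of the black dial's grip bar, on the dial's upright axis, about 100 mm above the worktop. Bar 46 mm long, 13 mm thick, standing 35 mm clear above a 52 mm disc on top of the white console; this point is 18 mm below the bar's top, 17 mm above that disc. x points along the bar to its end with the white line (away from the robot), z up; turns with the dial
- dial (a joint): turn of the dial (rad): 0 at rest (white line at the dash), growing clockwise from above, stop at 1.13, just past the third and last click. Clicks at 0.35, 0.70, 1.05, marked by three round pips of growing size (third largest). The spring pulls it back to 0 from everywhere, it stays nowhere by itself; holding the third click takes about 0.08 N m, the clicks add or take up to 0.03 N m on the way
- grinder_top (a point): top of the white grinder's console at the dial's axis, 75 mm above the worktop; x points from the console's front towards the cups, whose line is 116 mm behind the dial; z up. Grinder fixed, 270 mm wide, 225 mm deep; console 100 mm deep. At rest the dial's white line points 0.52 rad counterclockwise (from above) of this x
- mug: pinkish mug, 106x73x88 mm, to the right of the grinder, not to be moved; origin at the centre of its underside
- salt: salt shaker, 44 mm across, 90 mm high, behind the grinder, not to be moved; origin at the centre of its underside
- spice: glass spice jar with white cap, 46 mm across, 109 mm high, to the right of the grinder, not to be moved; origin at the centre of its underside

How it is judged:
By the outcome, as a careful person would: the job done as asked, in the order asked, and still so for the second after the job is handed in, while the arm keeps its last pose, push and grip.
It also fails if it takes over 72 s, if anything falls off the work surface, if the arm or the gripper's body presses on something with over 40 N, if the wrist force passes 120 N, or if a joint passes its speed limit or range.

### The arm

A 7-joint arm with a two-finger parallel gripper is mounted at the origin on a cart in front of the work surface, level with it; the furniture and walls round the work are solid. World frame = base frame: x ahead of the robot, y to its left, z up, the work surface at z = 0. Lengths are in mm, angles in rad, forces in N, time in s.
With the tool pointing down it reaches from about 400 to 925 mm from the base axis. Payload 5.6 kg.
Tool frame: the origin (TCP) lies where the fingers leave the gripper's body, on its centre line; the fingertips stand 73 mm ahead of it and the grasp point (between the pads) lies 54 mm ahead of it (ctrl.grasp_offset is the z of the grasp point in the tool frame, in mm); z points along the fingers, y is the line along which they close (so a half turn about z gives the same grasp; the last joint's range is limited). The gripper opens to 85 mm and grips with 20 to 120 N. Pads are 22 mm wide; open, the fingers measure 114 mm over their backs; the gripper's body (76 mm by 85 mm) begins 54 mm behind the grasp point. The pads swing forward as they close: fully open they stand 13 mm farther back than shut.
Start: joints at [1.084, 0.468, -0.012, 1.603, 0.006, 1.071, -0.056], TCP at [279.057, -587.054, 303.89] pointing down, gripper open.
Joint ranges: [-2.53, 2.53], [-0.31, 2.02], [-1.57, 1.55], [0.28, 2.44], [-1.29, 4.43], [0.15, 1.84], [-2.92, 2.92]. Speed limits (rad/s): [2.57, 2.57, 3.14, 3.14, 3.14, 3.14, 3.14].

### API

Orientations are given as [roll, pitch, yaw] about the fixed x, y, z axes, in that order (R = Rz(yaw) Ry(pitch) Rx(roll)).
In Python, from station import ctrl gives the robot as it stands.
- The arm moves only by the tool send_rows, never from a script. Its argument "series" is one flat list of numbers, 5 for each row, row after row: the finger opening in m, from 0 to 0.0854, then the shift along the tool's x, y, z in m, then the turn about the tool's z in rad. In form: [hand, tx, ty, tz, spin, hand, tx, ty, tz, spin, ...]. A call has 1 to 12 rows; each row is the pose to reach, as a shift and turn from the pose commanded when the call began, along the tool's axes at that moment; what a row does not reach only later rows make up. A row lasts 1/12 s, in which the tool goes at most 41.7 mm and 7.16 degrees, less where a joint would pass 70% of its speed; a pose out of reach is approached as far as the arm can. A call with a gripper value outside its range is refused whole. The fingers move at their own pace and stop on an object; "grip_force" is the grip in N (left out, the last holds). Time passes only in rows, so rows that repeat a pose let the fingers close. It gives the time, the measured TCP pose, the force, the opening and the grip force at its end, in the units of the state.
- ctrl.read_state(): the state, without advancing time (a new reading comes with each control period).
- ctrl.get_image(name): name is "side" or "top" or "wrist"; returns a dict with "image" (384x512x3 uint8, red, green, blue), "K" (3x3 intrinsics, pixels), "pose" (4x4, takes a point from camera to world coordinates). Camera axes: x right, y down, z forward; pixel columns grow to the right and rows downward; lengths in mm; the calibration is good to about 2 mm. The wrist camera is an equidistant fisheye: a pixel r from the principal point sees the ray r / f radians off the axis. A picture is of the moment at which its call begins. There is no depth.
- ctrl.close_job(): hands the job in; it is judged then, once.
Trained networks look in a picture, given as the dict that the camera call returned (one of the last four; its "shot" number tells which), for a name from the list of things; names that differ only in an ending like _2 or _b are one class to them, and where a whole thing is asked for, a point or a joint stands for the part that bears it (a point fixed in the world has none). Each returns a list of dicts, best first, with "conf" (0 to 1); they miss things now and then, are a little off and sometimes report something else, mostly with a low value. They report only what shows in the picture. A call takes as long as a camera call.
- ctrl.outline_of(picture, name): "mask" (384x512 bool, what is visible of it) and "rect" ([left, top, right, bottom] in pixels, round what is visible of it).
The state is a dict: "time": time; "joint_pos": joint angles; "joint_velocities": joint speeds; "joint_efforts": joint torques, N m; "ee_pos": TCP position; "tool_rot": TCP orientation; "wrist_force": force on the tool from outside, world axes, zero at the start; "torque": the same for the moment, N m; "opening": finger opening in mm; "grasp_force": force on a finger pad.
Only numpy, scipy, OpenCV 4.12 (cv2) and the standard library are available. Lean on these libraries where they do the work, as an engineer would, in place of code of your own. Each camera call takes 0.05 s, during which the arm holds its last target. There are 200 camera calls.

## Working session

There is one attempt and no reset: what is moved stays moved. The work goes in short steps, Python scripts to look and compute and a tool call to move; the robot and the scene stay as the last step left them, time stands still between calls to the robot, and variables do not carry over. Pictures are saved under pics/ and viewed, at most 12 in all, crops included, and the job is handed in when it is done.

Besides the shell and the picture viewer there is one more tool, called after ">>>" as name(argument=value, ...) on one line, values as JSON. send_rows: Moves the arm, as the interface text tells. Its arguments: {"type":"object","properties":{"series":{"type":"array","items":{"type":"number"}},"grip_force":{"type":"number"}},"required":["series"]}

```bash
mkdir -p pics
cat > h.py <<'E'
import numpy as np, cv2
from station import ctrl
from scipy.spatial.transform import Rotation as R
def ray(p,u,v,fish=False):
    K=np.array(p["K"]);T=np.array(p["pose"])
    x=(u-K[0,2])/K[0,0];y=(v-K[1,2])/K[1,1]
    if fish:
        r=np.hypot(x,y);d=np.array([x/r*np.sin(r),y/r*np.sin(r),np.cos(r)]) if r>1e-9 else np.array([0,0,1.])
    else: d=np.array([x,y,1.])
    return T[:3,3],T[:3,:3]@d
def atz(p,u,v,z,fish=False):
    o,d=ray(p,u,v,fish);return o+d*(z-o[2])/d[2]
def proj(p,X,fish=False):
    K=np.array(p["K"]);T=np.array(p["pose"]);c=T[:3,:3].T@(np.array(X)-T[:3,3])
    if fish:
        n=np.hypot(c[0],c[1]);t=np.arctan2(n,c[2]);q=c[:2]/max(n,1e-9)*t
    else: q=c[:2]/c[2]
    return q*[K[0,0],K[1,1]]+K[:2,2]
def save(p,n,box=None,s=1):
    im=p["image"][:,:,::-1]
    if box: im=im[box[1]:box[3],box[0]:box[2]]
    cv2.imwrite("pics/"+n,cv2.resize(im,None,fx=s,fy=s,interpolation=cv2.INTER_CUBIC))
E
python3 - <<'E'
from h import *
for c in["top","side"]:
    p=ctrl.get_image(c);save(p,c+".png",s=1.5)
    print(c,np.round(p["pose"],2).tolist(),np.round(p["K"],1).tolist())
    for n in["big_lid_knob","small_lid_knob","big_cup_rim","small_cup_rim","dial_grip","dial","grinder_top","mug","salt","spice"]:
        try:
            print(n,[(round(o["conf"],2),np.round(o["rect"]).tolist(),np.round(np.argwhere(o["mask"]).mean(0)[::-1]).tolist()) for o in ctrl.outline_of(p,n)[:3]])
        except Exception as e: print(n,e)
print({k:np.round(v,3).tolist() for k,v in ctrl.read_state().items()})
E
```

```text
top [[0.02, -0.99, 0.14, 408.71], [-1.0, -0.02, -0.0, -113.33], [0.01, -0.14, -0.99, 1234.16], [0.0, 0.0, 0.0, 1.0]] [[356.5, 0.0, 250.7], [0.0, 356.5, 189.7], [0.0, 0.0, 1.0]]
big_lid_knob [(0.7, [121.0, 221.0, 146.0, 248.0], [134.0, 234.0])]
small_lid_knob [(0.83, [167.0, 222.0, 183.0, 240.0], [173.0, 233.0])]
big_cup_rim [(0.56, [255.0, 183.0, 278.0, 207.0], [264.0, 194.0])]
small_cup_rim [(0.56, [294.0, 181.0, 315.0, 200.0], [304.0, 190.0]), (0.54, [279.0, 218.0, 301.0, 234.0], [289.0, 227.0])]
dial_grip [(0.72, [280.0, 221.0, 302.0, 235.0], [289.0, 227.0]), (0.21, [164.0, 223.0, 184.0, 239.0], [173.0, 232.0])]
dial [(0.58, [282.0, 221.0, 297.0, 235.0], [289.0, 228.0]), (0.22, [243.0, 172.0, 330.0, 247.0], [286.0, 213.0])]
grinder_top [(0.82, [244.0, 171.0, 330.0, 246.0], [287.0, 214.0]), (0.34, [122.0, 220.0, 147.0, 245.0], [134.0, 233.0])]
mug [(0.81, [375.0, 183.0, 410.0, 218.0], [390.0, 199.0])]
salt [(0.72, [296.0, 136.0, 306.0, 156.0], [300.0, 145.0])]
spice [(0.7, [359.0, 244.0, 385.0, 257.0], [372.0, 250.0])]
side [[-1.0, -0.04, 0.08, 470.31], [-0.09, 0.44, -0.9, 1047.74]
[... 575 characters left out ...]
p [(0.93, [240.0, 166.0, 314.0, 219.0], [281.0, 196.0])]
mug [(0.64, [260.0, 138.0, 285.0, 165.0], [268.0, 150.0])]
salt [(0.49, [203.0, 167.0, 219.0, 192.0], [211.0, 180.0])]
spice [(0.83, [303.0, 141.0, 313.0, 171.0], [310.0, 156.0]), (0.22, [285.0, 283.0, 322.0, 314.0], [302.0, 299.0])]
{'time': 1.1, 'joint_pos': [1.084, 0.468, -0.012, 1.603, 0.006, 1.071, -0.056], 'joint_velocities': [-0.001, 0.001, -0.002, -0.0, -0.001, -0.002, -0.001], 'joint_efforts': [-0.0, -53.225, 0.021, -25.164, 0.011, 0.001, 0.0], 'ee_pos': [279.079, -587.034, 303.869], 'tool_rot': [-3.142, 0.0, 0.444], 'wrist_force': [0.25, -0.089, -0.041], 'torque': [0.008, 0.014, -0.039], 'grasp_force': 0.0, 'opening': 85.127}
```

View pics/top.png

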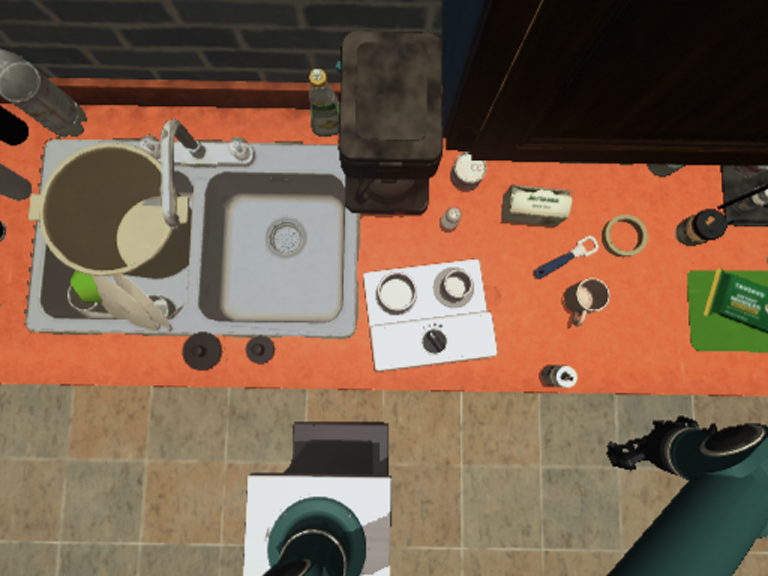

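View pics/side.png

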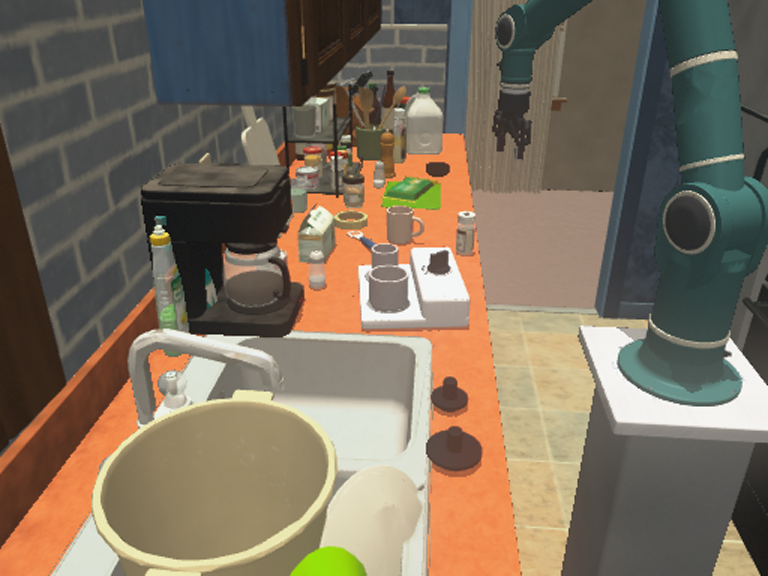

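The top view (1.5x) shows both lids left of the grinder: the big one at (202,350) and the small one at (260,348). The big cup is at (397,293), the small cup at (457,286) and the dial at (435,342). The side view agrees.

Run:
```python
from h import *
t=ctrl.get_image("top");s=ctrl.get_image("side")
import itertools
for n,z in[("big_lid_knob",18),("small_lid_knob",18),("big_cup_rim",101),("small_cup_rim",101),("dial_grip",100),("mug",80),("salt",60),("spice",70)]:
  for c,p in(("top",t),("side",s)):
    for o in ctrl.outline_of(p,n)[:1]:
        m=np.argwhere(o["mask"]).mean(0)[::-1];r=o["rect"];m2=[(r[0]+r[2])/2,(r[1]+r[3])/2]
        print(n,c,np.round(atz(p,*m,z)),np.round(atz(p,*m2,z)),np.round(o["rect"]))
# grinder corners, picture px/1.5
for u,v,z in[(376,370,75),(497,355,75),(364,273,31),(478,260,31),(397,292,101),(457,285,101),(435,342,100)]:
    print(np.round(atz(t,u/1.5,v/1.5,z)))
```

```text
big_lid_knob top [421. 273.  18.] [416. 277.  18.] [118. 221. 148. 248.]
big_lid_knob side [422. 278.  18.] [422. 277.  18.] [283. 284. 321. 314.]
small_lid_knob top [427. 143.  18.] [432. 140.  18.] [166. 222. 182. 240.]
big_cup_rim top [ 552. -161.  101.] [ 552. -167.  101.] [254. 181. 278. 207.]
big_cup_rim side [551. -96. 101.] [ 547. -106.  101.] [247. 175. 273. 204.]
small_cup_rim top [ 570. -289.  101.] [ 567. -291.  101.] [293. 180. 316. 200.]
small_cup_rim side [ 571. -251.  101.] [ 578. -241.  101.] [246. 165. 261. 178.]
dial_grip top [ 449. -242.  100.] [ 448. -246.  100.] [280. 221. 301. 234.]
dial_grip side [ 449. -230.  100.] [ 458. -219.  100.] [283. 169. 297. 183.]
mug top [ 548. -576.   80.] [ 539. -584.   80.] [378. 182. 408. 220.]
mug side [ 550. -497.   80.] [ 545. -479.   80.] [257. 138. 278. 165.]
salt top [ 724. -282.   60.] [ 722. -284.   60.] [294. 136. 306. 157.]
salt side [ 724. -244.   60.] [ 724. -263.   60.] [205. 166. 218. 190.]
spice side [ 382. -481.   70.] [ 380. -473.   70.] [306. 140. 315. 172.]
[ 385. -121.   75.]
[ 421. -381.   75.]
[601. -91.  31.]
[ 636. -351.   31.]
[ 550. -163.  101.]
[ 568. -291.  101.]
[ 445. -245.  100.]
```

>>> send_rows(series=[0.085, 0.353, -0.227, -0.046, -0.211, 0.085, 0.353, -0.227, -0.046, -0.211, 0.085, 0.353, -0.227, -0.046, -0.211, 0.085, 0.353, -0.227, -0.046, -0.211, 0.085, 0.353, -0.227, -0.046, -0.211, 0.085, 0.353, -0.227, -0.046, -0.211, 0.085, 0.353, -0.227, -0.046, -0.211, 0.085, 0.353, -0.227, -0.046, -0.211, 0.085, 0.353, -0.227, -0.046, -0.211, 0.085, 0.353, -0.227, -0.046, -0.211, 0.085, 0.353, -0.227, -0.046, -0.211, 0.085, 0.353, -0.227, -0.046, -0.211], grip_force=40)

```text
time: 3.0
ee_pos: [502.3, -226.9, 350.5]
tool_rot: [3.141, -0.002, 0.662]
wrist_force: [-0.2, -0.2, -0.6]
opening: 85.1
grasp_force: 0.0
```

Run:
```python
from h import *
p=ctrl.get_image("wrist");save(p,"w1.png",s=1.5);np.save("w1.npy",p,allow_pickle=True)
print(np.round(p["pose"],3).tolist(),np.round(p["K"],1).tolist())
for n,z in[("big_cup_rim",101),("small_cup_rim",101),("dial_grip",100),("dial",100)]:
    for o in ctrl.outline_of(p,n)[:2]:
        m=np.argwhere(o["mask"]).mean(0)[::-1];r=o["rect"];m2=[(r[0]+r[2])/2,(r[1]+r[3])/2]
        print(n,round(o["conf"],2),np.round(o["rect"]),np.round(atz(p,*m,z,1)),np.round(atz(p,*m2,z,1)))
s=ctrl.read_state();print(s["time"],np.round(s["ee_pos"],1),np.round(s["tool_rot"],3),np.round(s["joint_pos"],2))
```

```text
[[0.615, -0.751, -0.241, 564.823], [-0.789, -0.584, -0.19, -179.069], [0.001, 0.307, -0.952, 420.692], [0.0, 0.0, 0.0, 1.0]] [[297.3, 0.0, 251.4], [0.0, 297.3, 197.5], [0.0, 0.0, 1.0]]
big_cup_rim 0.65 [198.  67. 275. 142.] [ 556. -165.  101.] [ 555. -167.  101.]
small_cup_rim 0.59 [300. 129. 364. 193.] [ 573. -288.  101.] [ 573. -287.  101.]
dial 0.89 [217. 197. 259. 247.] [ 455. -244.  100.] [ 450. -249.  100.]
3.25 [ 499.4 -232.4  349.6] [-3.141e+00  1.000e-03  6.510e-01] [ 0.58  0.27 -0.24  1.79  0.07  1.09 -0.61]
```

View pics/w1.png

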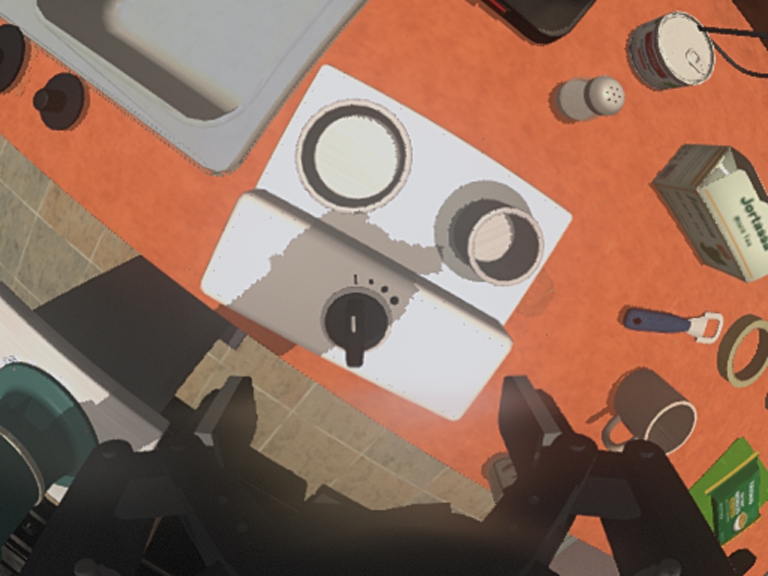

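The fisheye view (1.5x) shows the big rim centred near (353,156), the small rim near (506,245), the dial near (355,325), and a dash plus three pips growing to the right.

>>> send_rows(series=[0.06, 0.245, -0.449, 0.09, 0, 0.06, 0.245, -0.449, 0.09, 0, 0.06, 0.245, -0.449, 0.09, 0, 0.06, 0.245, -0.449, 0.09, 0, 0.06, 0.245, -0.449, 0.09, 0, 0.06, 0.245, -0.449, 0.09, 0, 0.06, 0.245, -0.449, 0.09, 0, 0.06, 0.245, -0.449, 0.09, 0, 0.06, 0.245, -0.449, 0.09, 0, 0.06, 0.245, -0.449, 0.09, 0, 0.06, 0.245, -0.449, 0.09, 0, 0.06, 0.245, -0.449, 0.09, 0])

```text
time: 4.25
ee_pos: [424.5, 256.3, 262.9]
tool_rot: [3.141, -0.0, 0.651]
wrist_force: [0.7, 0.3, 0.1]
opening: 60.2
grasp_force: 0.0
```

>>> send_rows(series=[0.06, 0, 0, 0, 0, 0.06, 0, 0, 0, 0])

```text
time: 4.42
ee_pos: [423.7, 257.3, 262.6]
tool_rot: [-3.141, 0.001, 0.658]
wrist_force: [-0.0, -0.1, -0.4]
opening: 59.8
grasp_force: 0.0
```

Run:
```python
from h import *
w=np.load("w1.npy",allow_pickle=True).item()
print("rims",atz(w,353.5/1.5,156/1.5,101,1).round(1),atz(w,506/1.5,245/1.5,101,1).round(1),"dash/pips",[atz(w,a/1.5,b/1.5,75,1).round(1) for a,b in[(356,280),(371,282),(384,289),(394,300)]],"line",[atz(w,a/1.5,b/1.5,118,1).round(1) for a,b in[(353,317),(352,333),(355,357)]])
p=ctrl.get_image("wrist");save(p,"w2.png",s=1.5);np.save("w2.npy",p,allow_pickle=True)
for n in["big_lid_knob","small_lid_knob"]:
    for o in ctrl.outline_of(p,n)[:2]:
        r=o["rect"];m=np.argwhere(o["mask"]).mean(0)[::-1]
        print(n,round(o["conf"],2),np.round(r),[np.round(atz(p,(r[0]+r[2])/2,(r[1]+r[3])/2,z,1)) for z in(18,)],atz(p,*m,18,1).round())
s=ctrl.read_state();print(s["time"],np.round(s["ee_pos"],1),np.round(s["tool_rot"],3),np.round(s["joint_pos"],2))
```

```text
rims [ 555.5 -165.8  101. ] [ 575.  -294.3  101. ] dash/pips [array([ 477.5, -226.2,   75. ]), array([ 483.6, -236.7,   75. ]), array([ 485.4, -248.6,   75. ]), array([ 483.1, -260.9,   75. ])] line [array([ 464.8, -235.4,  118. ]), array([ 454.3, -242.3,  118. ]), array([ 440. , -255.8,  118. ])]
big_lid_knob 0.62 [202. 129. 279. 207.] [array([425., 272.,  18.])] [423. 272.  18.]
small_lid_knob 0.73 [302. 205. 355. 255.] [array([429., 145.,  18.])] [431. 143.  18.]
small_lid_knob 0.32 [485. 372. 498. 384.] [array([ 397., -536.,   18.])] [ 392. -535.   18.]
4.5667 [425.2 254.  263.1] [3.141e+00 1.000e-03 6.510e-01] [-0.15  0.32 -0.54  1.99  0.21  0.89 -1.72]
```

View pics/w2.png

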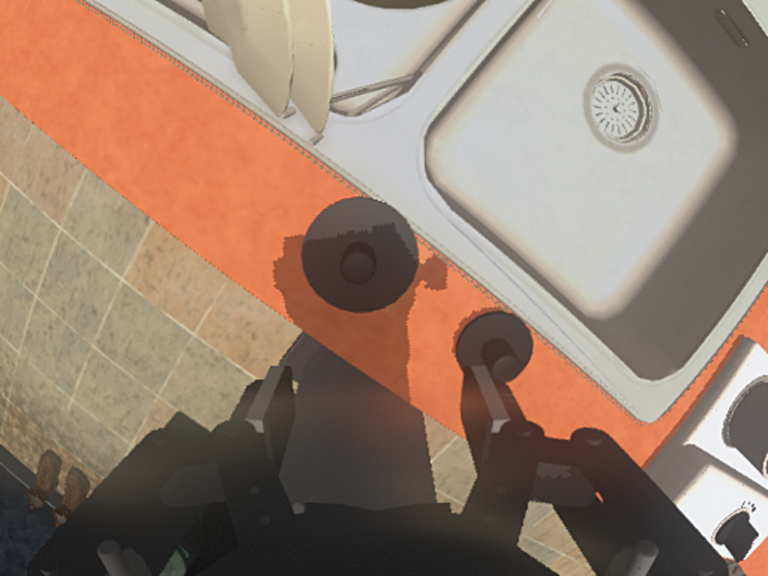

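The view shows the big lid's disc centred at (360,254) and its knob top at (357,266). The small lid's disc is at (494,345). I'll locate both precisely.

```bash
cat >> h.py <<'E'
def look(names,k=4,fish=True):
    out={}
    P=[];E=[]
    for i in range(k):
        p=ctrl.get_image("wrist");s=ctrl.read_state();E.append(np.r_[s["ee_pos"],s["tool_rot"][2]])
        for n,z in names:
            for o in ctrl.outline_of(p,n)[:1]:
                c,_=cv2.findContours(o["mask"].astype(np.uint8),0,1);c=max(c,key=len)[:,0]
                W=np.array([atz(p,*q,z,1)[:2] for q in cv2.convexHull(c)[:,0]])
                (x,y),r=cv2.minEnclosingCircle(W.astype(np.float32));out.setdefault(n,[]).append((x,y,r,o["conf"]))
    for n in out: print(n,np.round(np.median(out[n],0),2),np.round(np.std(out[n],0),1))
    print("ee",np.round(np.mean(E,0),3),np.round(np.std(E,0),3),ctrl.read_state()["time"]);return p
E
python3 - <<'E'
from h import *
p=np.load("w2.npy",allow_pickle=True).item()
for u,v,z in[(357,266,52),(360,254,18),(503,366,52),(494,345,18)]: print(atz(p,u/1.5,v/1.5,z,1).round(1))
look([("big_lid_knob",18),("small_lid_knob",18)],3)
E
```

```text
[422.7 272.   52. ]
[423.4 271.7  18. ]
[428.  144.4  52. ]
[430.  144.2  18. ]
big_lid_knob [421.86 271.05  43.16   0.82] [0.1 0.5 0.4 0.1]
small_lid_knob [427.25 141.04  32.89   0.83] [0.4 0.3 0.3 0.1]
ee [424.939 254.669 263.338   0.652] [0.269 0.605 0.096 0.001] 5.0167
```

>>> send_rows(series=[0.06, 0.008, -0.015, 0.04, 0, 0.06, 0.008, -0.015, 0.08, 0, 0.06, 0.008, -0.015, 0.12, 0, 0.06, 0.008, -0.015, 0.15, 0, 0.06, 0.008, -0.015, 0.167, 0, 0.06, 0.008, -0.015, 0.167, 0, 0.0, 0.008, -0.015, 0.167, 0, 0.0, 0.008, -0.015, 0.167, 0, 0.0, 0.008, -0.015, 0.167, 0, 0.0, 0.008, -0.015, 0.167, 0, 0.0, 0.008, -0.015, 0.167, 0, 0.0, 0.008, -0.015, 0.167, 0], grip_force=40)

```text
time: 6.02
ee_pos: [422.5, 273.5, 97.9]
tool_rot: [3.141, -0.003, 0.655]
wrist_force: [-0.1, -0.5, 7.5]
opening: 23.1
grasp_force: 39.7
```

>>> send_rows(series=[0.0, 0, 0, -0.03, 0, 0.0, 0, 0, -0.07, 0, 0.0, 0, 0, -0.11, 0, 0.0, 0, 0, -0.152, 0, 0.0, -0.021, 0.034, -0.152, 0, 0.0, -0.041, 0.067, -0.152, 0, 0.0, -0.062, 0.101, -0.152, 0, 0.0, -0.083, 0.135, -0.152, 0, 0.0, -0.103, 0.168, -0.152, 0, 0.0, -0.124, 0.202, -0.152, 0, 0.0, -0.145, 0.236, -0.152, 0, 0.0, -0.165, 0.269, -0.152, 0])

```text
time: 7.02
ee_pos: [454.1, -43.4, 249.1]
tool_rot: [3.14, -0.001, 0.654]
wrist_force: [1.0, 0.4, -0.1]
opening: 23.1
grasp_force: 39.3
```

>>> send_rows(series=[0.0, -0.021, 0.034, 0, 0, 0.0, -0.041, 0.067, 0, 0, 0.0, -0.062, 0.101, 0, 0, 0.0, -0.083, 0.135, 0, 0, 0.0, -0.083, 0.135, 0, 0, 0.0, -0.083, 0.135, 0, 0])

```text
time: 7.52
ee_pos: [470.3, -201.3, 248.5]
tool_rot: [3.141, 0.0, 0.649]
wrist_force: [0.5, 0.9, 0.9]
opening: 22.5
grasp_force: 39.4
```

Run:
```python
from h import *
p=look([("big_cup_rim",101),("small_cup_rim",101),("big_lid_knob",144)],4);save(p,"w3.png",s=1.5);np.save("w3.npy",p,allow_pickle=True)
s=ctrl.read_state();print(np.round(s["tool_rot"],3),np.round(s["wrist_force"],1),np.round(s["joint_pos"],2),s["opening"])
```

```text
big_cup_rim [ 555.04 -164.91   41.7     0.7 ] [0.3 0.1 0.1 0.1]
small_cup_rim [ 570.07 -282.8    44.42    0.7 ] [0.5 0.2 0.2 0.1]
big_lid_knob [ 459.63 -207.65   50.75    0.78] [0.4 1.8 0.1 0.1]
ee [ 470.77  -198.159  248.385    0.655] [0.198 0.745 0.096 0.002] 8.3167
[3.142 0.    0.655] [-0.1 -0.3 -0.4] [ 0.61  0.33 -0.33  1.97  0.14  0.86 -0.71] 22.683725524353388
```

View pics/w3.png

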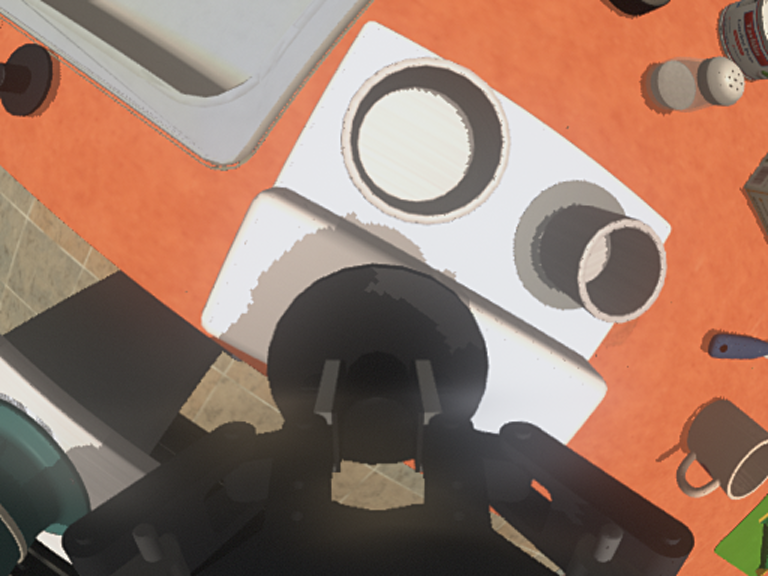

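The big rim is fully visible, centred at about (426,140). The held lid is level, with its disc spanning x 268–488 and its top edge at y 265. I'll check how far the lid sits off the TCP.

Run:
```python
from h import *
p=np.load("w3.npy",allow_pickle=True).item()
from scipy.optimize import least_squares
for z in(164,167,170,173):
    W=np.array([atz(p,u/1.5,v/1.5,z,1)[:2] for u,v in[(378,265),(268,365),(488,365),(300,300),(457,300)]])
    r=least_squares(lambda q:np.hypot(*(W-q[:2]).T)-q[2],[470,-200,43]);print(z,r.x.round(1),r.fun.round(1))
W=np.array([atz(p,u/1.5,v/1.5,101,1)[:2] for u,v in[(622,220),(665,262),(622,321),(579,275)]]);print(W.round(1),W.mean(0))
print([atz(p,u/1.5,v/1.5,101,1)[:2].round(1) for u,v in[(426,58),(342,140),(509,140),(426,222)]])
```

```text
164 [ 468.4 -201.9   43.4] [ 1.1  0.3  0.2 -0.8 -0.7]
167 [ 469.7 -200.9   42.6] [ 1.1  0.3  0.2 -0.8 -0.7]
170 [ 471.  -199.9   41.7] [ 1.   0.3  0.2 -0.8 -0.7]
173 [ 472.3 -198.9   40.9] [ 1.   0.3  0.2 -0.8 -0.7]
[[ 593.7 -273.1]
 [ 596.8 -314.3]
 [ 553.  -316.7]
 [ 554.3 -273.5]] [ 574.45481925 -294.39186689]
[array([ 587.1, -139.6]), array([ 530.1, -132.8]), array([ 581.5, -196.3]), array([ 523.1, -189.7])]
```

>>> send_rows(series=[0.0, 0.03, 0.008, 0, 0, 0.0, 0.06, 0.016, 0, 0, 0.0, 0.08, 0.021, 0, 0, 0.0, 0.089, 0.024, 0, 0, 0.0, 0.089, 0.024, 0.02, 0, 0.0, 0.089, 0.024, 0.035, 0, 0.0, 0.089, 0.024, 0.043, 0, 0.0, 0.089, 0.024, 0.047, 0, 0.0, 0.089, 0.024, 0.051, 0, 0.0, 0.089, 0.024, 0.055, 0, 0.0, 0.089, 0.024, 0.058, 0, 0.0, 0.089, 0.024, 0.058, 0])

```text
time: 9.32
ee_pos: [555.9, -163.7, 190.1]
tool_rot: [3.142, 0.0, 0.655]
wrist_force: [0.5, 0.5, -0.5]
opening: 22.5
grasp_force: 39.4
```

Run:
```python
from h import *
p=look([("big_cup_rim",101),("big_lid_knob",107)],2);save(p,"w4.png",s=1.5);np.save("w4.npy",p,allow_pickle=True)
s=ctrl.read_state();print(np.round(s["tool_rot"],3),np.round(s["wrist_force"],1),np.round(s["torque"],2))
```

```text
big_cup_rim [ 579.38 -146.35   29.97    0.72] [0.2 1.3 0.8 0. ]
big_lid_knob [ 553.91 -166.55   44.94    0.82] [0.1 0.1 0.1 0.1]
ee [ 556.106 -163.636  190.53     0.655] [0.105 0.033 0.14  0.   ] 9.6167
[ 3.141 -0.     0.655] [-0.1 -0.5 -0.2] [-0.04 -0.02  0.01]
```

View pics/w4.png

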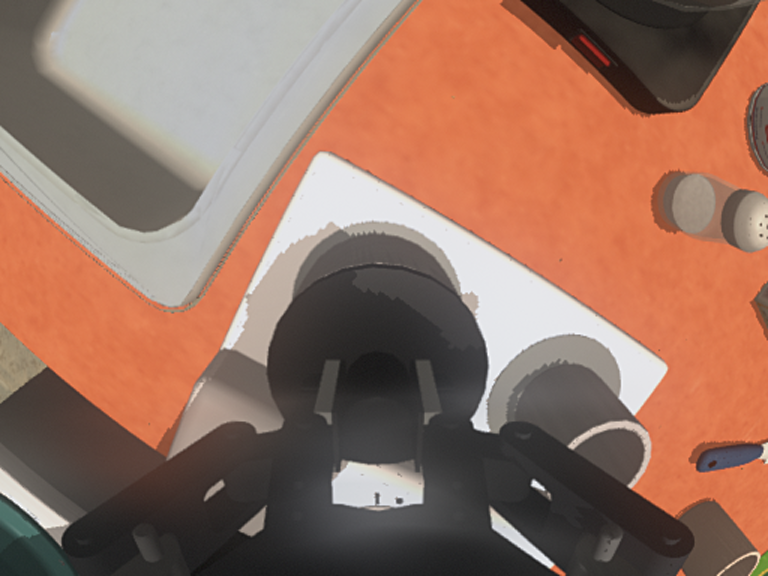

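The disc sits just above the rim with the cup's shadow concentric around it, and there is no contact force, so the plug is in the mouth. I'll lower it the rest of the way slowly.

>>> send_rows(series=[0.0, 0, 0, 0.002, 0, 0.0, 0, 0, 0.004, 0, 0.0, 0, 0, 0.005, 0, 0.0, 0, 0, 0.005, 0])

```text
time: 9.95
ee_pos: [556.2, -163.6, 186.9]
tool_rot: [3.141, 0.0, 0.655]
wrist_force: [-5.0, 0.4, 12.5]
opening: 23.0
grasp_force: 40.7
```

>>> send_rows(series=[0.05, 0, 0, 0.003, 0, 0.05, 0, 0, 0.003, 0, 0.05, 0, 0, 0.002, 0, 0.05, 0, 0, 0.002, 0, 0.05, 0, 0, -0.02, 0, 0.05, 0, 0, -0.05, 0, 0.05, 0, 0, -0.08, 0, 0.05, -0.04, 0, -0.08, 0, 0.05, -0.08, 0, -0.08, 0, 0.05, -0.08, 0, -0.08, 0])

```text
time: 10.78
ee_pos: [487.0, -217.9, 265.1]
tool_rot: [-3.142, 0.006, 0.646]
wrist_force: [-0.7, -2.1, -1.2]
opening: 50.2
grasp_force: 0.0
```

Run:
```python
from h import *
p=look([("big_lid_knob",107),("small_cup_rim",101)],2);save(p,"w5.png",s=1.5);np.save("w5.npy",p,allow_pickle=True)
```

```text
big_lid_knob [ 555.43 -165.88   43.04    0.66] [0.2 0.1 0.1 0.1]
small_cup_rim [ 572.14 -284.94   41.09    0.75] [0.9 0.3 0.1 0.1]
ee [ 491.335 -213.684  265.264    0.652] [1.787 1.972 0.033 0.004] 11.0833
```

View pics/w5.png

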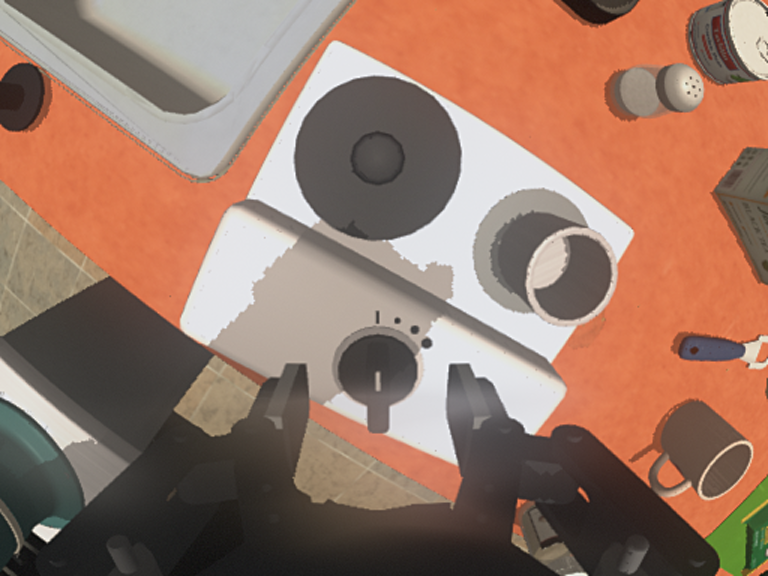

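The big lid is seated: its disc outline at z=107 measures r=43.0 mm and is centred on the cup. Next is the small lid.

>>> send_rows(series=[0.05, 0.018, -0.036, 0, 0, 0.05, 0.037, -0.071, 0, 0, 0.05, 0.055, -0.107, 0, 0, 0.05, 0.073, -0.143, 0, 0, 0.05, 0.092, -0.178, 0, 0, 0.05, 0.11, -0.214, 0, 0, 0.05, 0.128, -0.25, 0, 0, 0.05, 0.147, -0.285, 0, 0, 0.05, 0.165, -0.321, 0.02, 0, 0.05, 0.165, -0.321, 0.035, 0, 0.05, 0.165, -0.321, 0.035, 0, 0.05, 0.165, -0.321, 0.035, 0])

```text
time: 12.08
ee_pos: [427.5, 143.5, 229.7]
tool_rot: [-3.14, 0.002, 0.657]
wrist_force: [0.7, 0.3, 0.5]
opening: 50.0
grasp_force: 0.0
```

Run:
```python
from h import *
p=look([("small_lid_knob",18)],4)
s=ctrl.read_state();print(np.round(s["tool_rot"],3))
p=np.load("w5.npy",allow_pickle=True).item()
W=np.array([atz(p,u/1.5,v/1.5,101,1)[:2] for u,v in[(571,226),(617,276),(571,326),(526,276)]]);print(W.round(1),W.mean(0))
```

```text
small_lid_knob [427.79 140.85  32.61   0.78] [0.1 0.6 0.4 0.1]
ee [428.574 142.215 230.721   0.653] [0.213 0.309 0.246 0.001] 12.4833
[ 3.141e+00 -1.000e-03  6.530e-01]
[[ 595.1 -273.1]
 [ 593.7 -318.8]
 [ 551.7 -316.3]
 [ 556.2 -271.1]] [ 574.17787317 -294.82808248]
```

>>> send_rows(series=[0.05, 0, 0.001, 0.04, 0, 0.05, 0, 0.001, 0.08, 0, 0.05, 0, 0.001, 0.115, 0, 0.05, 0, 0.001, 0.133, 0, 0.05, 0, 0.001, 0.133, 0, 0.05, 0, 0.001, 0.133, 0, 0.0, 0, 0.001, 0.133, 0, 0.0, 0, 0.001, 0.133, 0, 0.0, 0, 0.001, 0.133, 0, 0.0, 0, 0.001, 0.133, 0, 0.0, 0, 0.001, 0.133, 0], grip_force=40)

```text
time: 13.4
ee_pos: [429.7, 142.4, 98.9]
tool_rot: [3.14, -0.003, 0.655]
wrist_force: [-0.4, -0.8, 8.4]
opening: 22.5
grasp_force: 39.2
```

>>> send_rows(series=[0.0, 0, 0, -0.03, 0, 0.0, 0, 0, -0.07, 0, 0.0, 0, 0, -0.11, 0, 0.0, 0, 0, -0.15, 0, 0.0, -0.018, 0.033, -0.165, 0, 0.0, -0.037, 0.067, -0.165, 0, 0.0, -0.055, 0.1, -0.165, 0, 0.0, -0.074, 0.134, -0.165, 0, 0.0, -0.092, 0.167, -0.165, 0, 0.0, -0.111, 0.2, -0.165, 0, 0.0, -0.129, 0.234, -0.165, 0, 0.0, -0.148, 0.267, -0.165, 0])

```text
time: 14.4
ee_pos: [473.7, -161.9, 263.3]
tool_rot: [3.14, -0.001, 0.654]
wrist_force: [1.3, -0.2, -0.8]
opening: 22.6
grasp_force: 39.5
```

>>> send_rows(series=[0.0, -0.018, 0.033, 0, 0, 0.0, -0.037, 0.067, 0, 0, 0.0, -0.055, 0.1, 0, 0, 0.0, -0.074, 0.134, 0, 0, 0.0, -0.092, 0.167, 0, 0, 0.0, -0.092, 0.167, 0.016, 0, 0.0, -0.092, 0.167, 0.016, 0, 0.0, -0.092, 0.167, 0.016, 0])

```text
time: 15.07
ee_pos: [501.9, -347.9, 246.0]
tool_rot: [-3.14, -0.0, 0.654]
wrist_force: [-0.4, 0.3, -0.3]
opening: 22.8
grasp_force: 39.6
```

Run:
```python
from h import *
p=look([("small_cup_rim",101),("big_lid_knob",107),("small_lid_knob",168)],3);save(p,"w6.png",s=1.5);np.save("w6.npy",p,allow_pickle=True)
```

```text
small_cup_rim [ 573.84 -295.58   30.97    0.79] [0.2 0.3 0.2 0.1]
big_lid_knob [ 554.97 -167.01   43.86    0.8 ] [0.2 0.2 0.2 0.1]
small_lid_knob [ 501.05 -350.43   34.6     0.68] [33.1 25.4  6.4  0. ]
ee [ 502.731 -347.553  246.921    0.656] [0.22  0.325 0.309 0.   ] 15.6667
```

View pics/w6.png

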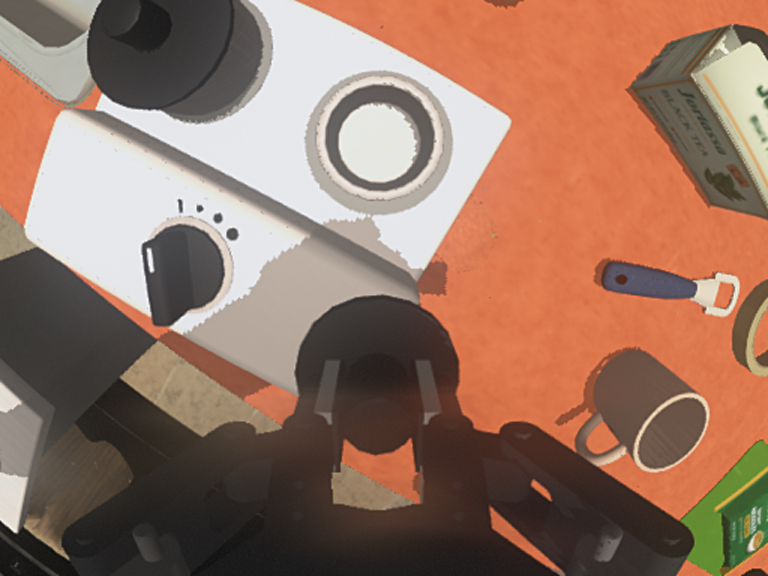

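Run:
```python
from h import *
p=np.load("w6.npy",allow_pickle=True).item()
from scipy.optimize import least_squares
# dark silhouette edges of the held disc from the picture
for z in(164,166,168,170):
    W=np.array([atz(p,u/1.5,v/1.5,z,1)[:2] for u,v in[(378,295),(296,365),(459,365),(318,320),(438,320)]])
    r=least_squares(lambda q:np.hypot(*(W-q[:2]).T)-q[2],[502,-348,32]);print(z,r.x.round(1),r.fun.round(1))
```

```text
164 [ 501.6 -350.2   31.7] [ 0.3  0.1  0.  -0.3 -0.2]
166 [ 502.5 -349.5   31.3] [ 0.3  0.1  0.  -0.3 -0.2]
168 [ 503.3 -348.9   30.9] [ 0.3  0.1  0.  -0.3 -0.2]
170 [ 504.1 -348.2   30.4] [ 0.3  0.1  0.  -0.3 -0.2]
```

>>> send_rows(series=[0.0, 0.03, 0, 0, 0, 0.0, 0.06, 0.001, 0, 0, 0.0, 0.08, 0.001, 0, 0, 0.0, 0.09, 0.001, 0, 0, 0.0, 0.09, 0.001, 0.02, 0, 0.0, 0.09, 0.001, 0.035, 0, 0.0, 0.09, 0.001, 0.042, 0, 0.0, 0.09, 0.001, 0.046, 0, 0.0, 0.09, 0.001, 0.05, 0, 0.0, 0.09, 0.001, 0.054, 0, 0.0, 0.09, 0.001, 0.056, 0, 0.0, 0.09, 0.001, 0.056, 0])

```text
time: 16.67
ee_pos: [574.8, -294.2, 190.5]
tool_rot: [3.141, -0.001, 0.655]
wrist_force: [1.0, 0.8, -1.5]
opening: 22.5
grasp_force: 39.6
```

Run:
```python
from h import *
s=ctrl.read_state();print({k:np.round(s[k],2) for k in("time","ee_pos","tool_rot","wrist_force","torque","opening")})
```

```text
{'time': np.float64(16.67), 'ee_pos': array([ 574.85, -294.2 ,  190.45]), 'tool_rot': array([ 3.14, -0.  ,  0.65]), 'wrist_force': array([ 1.01,  0.81, -1.46]), 'torque': array([ 0.15, -0.29, -0.03]), 'opening': np.float64(22.5)}
```

>>> send_rows(series=[0.0, 0, 0, 0.002, 0, 0.0, 0, 0, 0.004, 0, 0.0, 0, 0, 0.005, 0, 0.0, 0, 0, 0.005, 0])

```text
time: 17.0
ee_pos: [575.0, -294.2, 187.9]
tool_rot: [3.14, -0.0, 0.655]
wrist_force: [-4.0, 3.1, 14.3]
opening: 23.0
grasp_force: 41.0
```

>>> send_rows(series=[0.05, 0, 0, 0.002, 0, 0.05, 0, 0, 0.002, 0, 0.05, 0, 0, 0.002, 0, 0.05, 0, 0, 0.002, 0, 0.05, 0, 0, -0.02, 0, 0.05, 0, 0, -0.05, 0, 0.05, 0, 0, -0.08, 0, 0.05, -0.035, 0.005, -0.08, 0, 0.05, -0.07, 0.01, -0.08, 0, 0.05, -0.09, 0.0, -0.08, 0, 0.05, -0.09, 0.0, -0.08, 0])

```text
time: 17.92
ee_pos: [497.9, -353.1, 264.8]
tool_rot: [-3.14, 0.004, 0.647]
wrist_force: [-0.8, 0.2, -0.4]
opening: 49.8
grasp_force: 0.0
```

Run:
```python
from h import *
p=look([("small_lid_knob",107),("big_lid_knob",107)],3);save(p,"w7.png",s=1.5);np.save("w7.npy",p,allow_pickle=True)
```

```text
small_lid_knob [ 573.32 -296.65   32.32    0.69] [0.2 0.1 0.1 0.1]
big_lid_knob [ 555.04 -166.95   44.15    0.75] [0.5 0.1 0.3 0.1]
ee [ 502.933 -349.189  265.127    0.654] [1.707 1.431 0.103 0.003] 18.3667
```

View pics/w7.png

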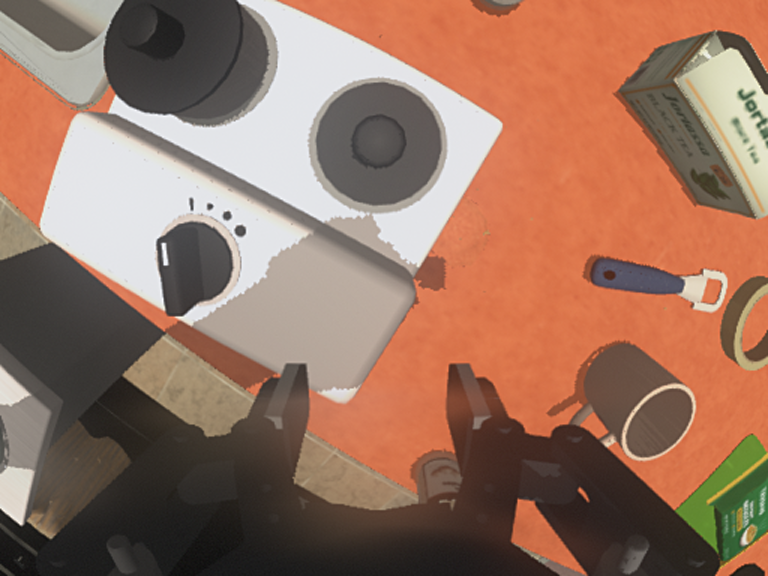

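The small lid is seated too: r=32.3 mm at z=107, concentric with the cup. Both lids look level. From the cup centres the dial axis is (449.7,-246.9), with the bar at rest at yaw 0.66. I'll go there.

>>> send_rows(series=[0.05, 0.007, -0.038, 0, 0, 0.05, 0.013, -0.076, 0, 0, 0.05, 0.02, -0.105, 0, 0, 0.05, 0.02, -0.114, 0, 0, 0.05, 0.02, -0.114, 0, 0, 0.05, 0.02, -0.114, 0.03, 0, 0.05, 0.02, -0.114, 0.06, 0, 0.05, 0.02, -0.114, 0.085, 0, 0.05, 0.02, -0.114, 0.098, 0, 0.05, 0.02, -0.114, 0.104, 0, 0.05, 0.02, -0.114, 0.104, 0])

```text
time: 19.28
ee_pos: [449.6, -247.3, 159.8]
tool_rot: [-3.14, 0.001, 0.654]
wrist_force: [0.8, 0.6, -0.2]
opening: 49.6
grasp_force: 0.0
```

Run:
```python
from h import *
p=ctrl.get_image("wrist");save(p,"w8.png",s=1.5);np.save("w8.npy",p,allow_pickle=True)
s=ctrl.read_state();print({k:np.round(s[k],3) for k in("time","ee_pos","tool_rot","wrist_force","torque","opening","joint_pos")})
```

```text
{'time': np.float64(19.333), 'ee_pos': array([ 450.088, -247.294,  160.961]), 'tool_rot': array([-3.141,  0.   ,  0.654]), 'wrist_force': array([-0.724,  0.586,  0.766]), 'torque': array([-0.034,  0.006, -0.034]), 'opening': np.float64(49.942), 'joint_pos': array([ 0.685,  0.47 , -0.302,  2.024,  0.217,  0.678, -0.673])}
```

View pics/w8.png

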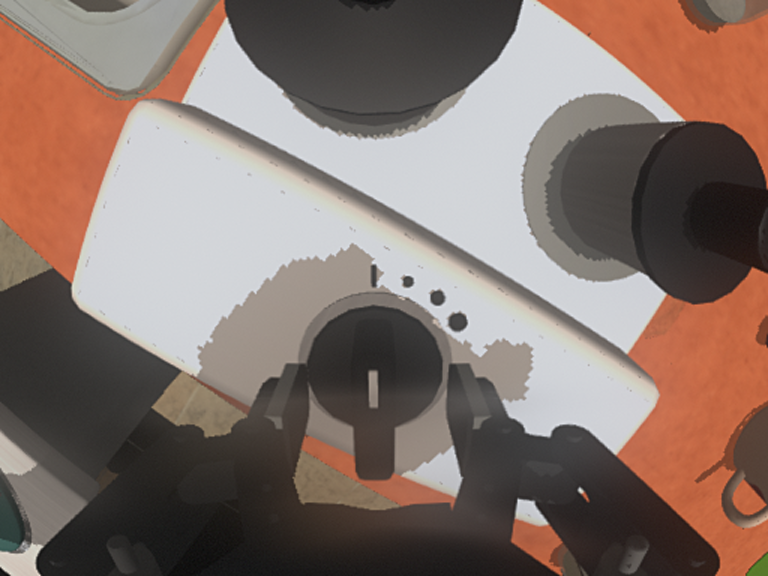

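Bar and dash both sit at column 374, upright in the image, and the fingers' midline is near 377. That makes the alignment good to about 1 mm. I'll shift 1 mm and close.

>>> send_rows(series=[0.05, 0, -0.001, 0, 0, 0.0, 0, -0.001, 0, 0, 0.0, 0, -0.001, 0, 0, 0.0, 0, -0.001, 0, 0, 0.0, 0, -0.001, 0, 0, 0.0, 0, -0.001, 0, 0, 0.0, 0, -0.001, 0, 0], grip_force=50)

```text
time: 19.92
ee_pos: [449.3, -245.9, 162.2]
tool_rot: [3.14, -0.0, 0.655]
wrist_force: [-1.9, 0.5, 6.7]
opening: 12.1
grasp_force: 49.2
```

Run:
```python
from h import *
s=ctrl.read_state();print({k:np.round(s[k],3) for k in("time","ee_pos","tool_rot","wrist_force","torque","opening")})
```

```text
{'time': np.float64(19.917), 'ee_pos': array([ 449.251, -245.93 ,  162.15 ]), 'tool_rot': array([ 3.14 , -0.   ,  0.655]), 'wrist_force': array([-1.854,  0.539,  6.682]), 'torque': array([0.165, 0.31 , 0.075]), 'opening': np.float64(12.064)}
```

>>> send_rows(series=[0.0, 0, 0, 0, 0.1, 0.0, 0, 0, 0, 0.2, 0.0, 0, 0, 0, 0.3, 0.0, 0, 0, 0, 0.4, 0.0, 0, 0, 0, 0.5, 0.0, 0, 0, 0, 0.6, 0.0, 0, 0, 0, 0.7, 0.0, 0, 0, 0, 0.8, 0.0, 0, 0, 0, 0.9, 0.0, 0, 0, 0, 1.0, 0.0, 0, 0, 0, 1.06, 0.0, 0, 0, 0, 1.085])

```text
time: 20.92
ee_pos: [449.2, -245.7, 162.2]
tool_rot: [3.141, -0.001, -0.432]
wrist_force: [-1.3, 0.7, 6.6]
opening: 12.4
grasp_force: 49.4
```

>>> send_rows(series=[0.0, 0, 0, 0, 0, 0.0, 0, 0, 0, 0, 0.0, 0, 0, 0, 0])

```text
time: 21.17
ee_pos: [449.2, -245.7, 162.1]
tool_rot: [3.141, -0.001, -0.43]
wrist_force: [-1.9, 0.7, 6.1]
opening: 12.0
grasp_force: 49.4
```

Run:
```python
from h import *
p=ctrl.get_image("wrist");t=ctrl.get_image("top")
a=cv2.resize(p["image"],(576,432),interpolation=cv2.INTER_CUBIC)
b=cv2.resize(t["image"][160:255,230:345],None,fx=1.9,fy=1.9,interpolation=cv2.INTER_CUBIC)
o=np.zeros((432,800,3),np.uint8);o[:,:576]=a;o[:b.shape[0],578:578+b.shape[1]]=b[:,:222]
cv2.imwrite("pics/w9.png",o[:,:,::-1]);np.save("w9.npy",p,allow_pickle=True)
s=ctrl.read_state();print({k:np.round(s[k],3) for k in("time","ee_pos","tool_rot","wrist_force","torque","opening","joint_pos")})
```

```text
{'time': np.float64(21.267), 'ee_pos': array([ 449.252, -245.757,  162.158]), 'tool_rot': array([ 3.141e+00, -1.000e-03, -4.300e-01]), 'wrist_force': array([-2.07 ,  0.922,  6.308]), 'torque': array([0.133, 0.357, 0.159]), 'opening': np.float64(12.192), 'joint_pos': array([ 0.467,  0.442, -0.038,  2.042,  0.027,  0.657, -1.59 ])}
```

View pics/w9.png

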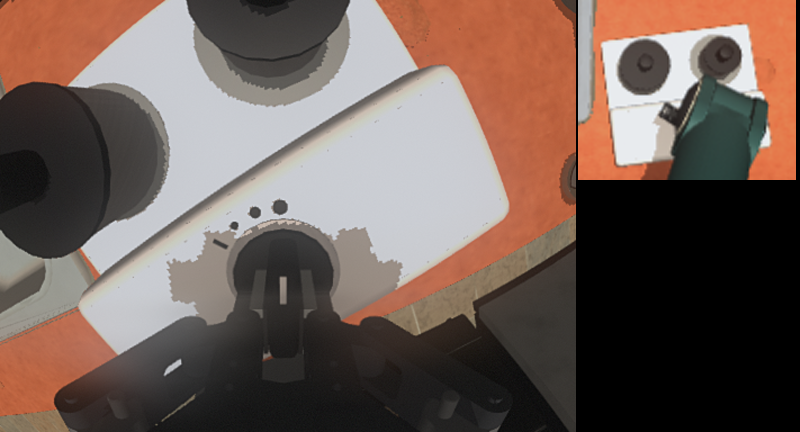

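The white line at (283,290) points at, or just past, the largest pip at (280,207). The torque rose by 0.08 N m, which is what holding the third click should take. Both lids are on. I'll hold for over 2 s.

>>> send_rows(series=[0.0, 0, 0, 0, 0, 0.0, 0, 0, 0, 0, 0.0, 0, 0, 0, 0, 0.0, 0, 0, 0, 0, 0.0, 0, 0, 0, 0, 0.0, 0, 0, 0, 0, 0.0, 0, 0, 0, 0, 0.0, 0, 0, 0, 0, 0.0, 0, 0, 0, 0, 0.0, 0, 0, 0, 0, 0.0, 0, 0, 0, 0, 0.0, 0, 0, 0, 0])

```text
time: 22.27
ee_pos: [449.2, -245.7, 162.2]
tool_rot: [3.142, -0.001, -0.43]
wrist_force: [-1.8, 0.4, 5.5]
opening: 12.5
grasp_force: 49.4
```

>>> send_rows(series=[0.0, 0, 0, 0, 0, 0.0, 0, 0, 0, 0, 0.0, 0, 0, 0, 0, 0.0, 0, 0, 0, 0, 0.0, 0, 0, 0, 0, 0.0, 0, 0, 0, 0, 0.0, 0, 0, 0, 0, 0.0, 0, 0, 0, 0, 0.0, 0, 0, 0, 0, 0.0, 0, 0, 0, 0, 0.0, 0, 0, 0, 0, 0.0, 0, 0, 0, 0])

```text
time: 23.27
ee_pos: [449.2, -245.7, 162.1]
tool_rot: [3.142, -0.001, -0.43]
wrist_force: [-0.7, 0.9, 6.3]
opening: 12.3
grasp_force: 49.4
```

>>> send_rows(series=[0.0, 0, 0, 0, 0, 0.0, 0, 0, 0, 0, 0.0, 0, 0, 0, 0, 0.0, 0, 0, 0, 0, 0.0, 0, 0, 0, 0, 0.0, 0, 0, 0, 0, 0.0, 0, 0, 0, 0, 0.0, 0, 0, 0, 0])

```text
time: 23.93
ee_pos: [449.2, -245.8, 162.1]
tool_rot: [3.142, -0.001, -0.43]
wrist_force: [-0.9, 1.2, 6.3]
opening: 12.4
grasp_force: 49.4
```

Run:
```python
from h import *
s=ctrl.read_state();print({k:np.round(s[k],3) for k in("time","tool_rot","torque","opening","grasp_force")})
print(ctrl.close_job())
```

```text
{'time': np.float64(23.933), 'tool_rot': array([ 3.142e+00, -1.000e-03, -4.300e-01]), 'torque': array([0.219, 0.364, 0.092]), 'opening': np.float64(12.421), 'grasp_force': np.float64(49.432)}
the job is handed in; nothing more can be done
None
```

Job handed in at 23.9 s: both lids are seated on their cups, and the arm held the dial on the third click for about 3 s and was still holding it at hand-in; the mug, salt shaker and spice jar were never touched.

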